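# Nest the clean domed covers on the drying stand

## Robot

A 7-joint arm with a two-finger parallel gripper is mounted at the origin on the work surface. World frame = base frame: x ahead of the robot, y to its left, z up, the work surface at z = 0. Lengths are in m, angles in rad, forces in N, time in s.
With the tool pointing down it reaches from about 0.4 to 0.875 m from the base axis. Payload 6.5 kg.
Tool frame: the origin (TCP) lies at the very end of the fingers, on their centre line; the grasp point (between the pads) lies 19 mm behind it; z points along the fingers, y is the direction in which the jaws open and shut (so a half turn about z gives the same grasp; the last joint's range is limited). The gripper opens to 88 mm and grips with 3 to 60 N. Pads are 18 mm wide; open, the fingers measure 123 mm over their backs; the gripper's body (75 mm by 187 mm) begins 45 mm behind the grasp point.
Start: joints at [1.191, 0.536, -0.004, 1.538, 0.003, 1.067, -0.071], TCP at [0.201, -0.618, 0.239] pointing down, gripper open.
Joint ranges: [-2.7, 2.7], [-0.37, 2.16], [-1.27, 1.26], [0.24, 2.4], [-1.31, 4.45], [0.19, 1.91], [-2.76, 2.76]. Speed limits (rad/s): [2.39, 2.39, 3.14, 3.14, 3.14, 3.14, 3.14].

## Interface

Orientations are given as a rotation vector (axis times angle).
In Python, from plant import ctrl, vision, ticket gives the robot as it stands. The module is installed in compiled form; this text tells all that it offers.
- The arm moves only by the tool jog_arm, never from a script. Its argument "plan" is a list of rows, each a list of 7 numbers: the closure, from -1 (fully open) to 1 (shut), so that 0 is half open, then the shift along the tool's x, y, z in cm, then the turn, a rotation vector about the tool's x, y, z in degrees. In form: [[grip, dx, dy, dz, wx, wy, wz], ...]. A call has 1 to 20 rows; each row shifts and turns the commanded pose from where the row before left it, along the tool's axes as they then stand; what a row does not reach is not made up. A row lasts 1/12 s, in which the tool goes at most 41.7 mm and 7.16 degrees, less where a joint would pass 70% of its speed; a pose out of reach is approached as far as the arm can. A call is refused whole if a number of a shift passes 4.17 or a number of a turn 7.16, either way. A call with a gripper value outside its range is refused whole. The fingers move at their own pace and stop on an object; "newtons" is the grip in N (left out, the last holds). Time passes only in rows, so rows that do not move let the fingers close. It gives the time, the measured TCP pose, the force and the opening at its end, in the units of the state.
- ctrl.get_obs(): the state, without advancing time (a new reading comes with each control period).
- vision.camera(name): name is "scene" or "side" or "wrist"; returns (picture, depth): 384x512x3 uint8, red, green, blue; 384x512 float32, m along the optical axis (not along the pixel's ray), 0 where there is no reading.
- vision.camera_params(name): a dict with "vfov" (degrees; the focal length in pixels is half the picture's height over the tangent of half this angle, whatever the lens; pixels are square), "cx", "cy" (the principal point, pixels), "rvec" (rotation vector, rad) and "tvec" (3), from world to camera coordinates, as OpenCV has them; the wrist camera has in their place "hand_eye" (4x4, takes a point from camera to tool coordinates, whose origin is the TCP and whose axes are the flange's). Camera axes: x right, y down, z forward; pixel columns grow to the right and rows downward; lengths in m; the calibration is good to about 2 mm. A picture is of the moment at which its call begins: read the wrist's pose just before it. camera_params takes no time and is no camera call.
- ticket.finish_job(): hands the job in, once; it reports no verdict.
The state is a dict: "time_s": time; "qpos": joint angles; "dq": joint speeds; "tau": joint torques, N m; "position": TCP position; "eef_rot": TCP orientation; "force": force on the tool from outside, world axes, zero at the start; "moment": the same for the moment, N m; "grip_width": finger opening in m.
Only numpy, scipy, OpenCV 4.12 (cv2) and the standard library are available. Lean on these libraries where they do the work, as an engineer would, in place of code of your own. Each camera call takes 0.05 s, during which the arm holds its last target. There are 200 camera calls.

## Task

Put the washed domed covers away to dry: lay the cork ring flat in the middle of the round rubber pad on the low steel stand, then set the largest porcelain cover hollow side up centrally on the ring, then nest the middle-sized cover in it, then the smallest in that, each fully down and level. Set every piece down gently rather than dropping it, let go of each before taking the next, and leave the other things on the bench where they are.

Things in the scene. Friction and masses are not known exactly. Their poses are not given: they have to be found in the camera images.
- stand: Drying stand, fixed: flat square steel plate 130 x 130 mm, 6 mm thick, low on the bench, with a round black rubber pad 90 mm across and 2 mm thick in its middle (pad top 8 mm above the bench). Origin: centre of the underside, z up; the pad is centred on it. x and y run along its sides.
- cork_ring: Loose flat cork ring, 64 mm outside, 30 mm hole, 18 mm high, 60 g or so, lying flat. Origin: centre of the hole at the level of its underside, z up. The largest cover's flat crown rests on its flat top, centred over the hole.
- cover_large: Largest cover: 66 mm across the rim, 28 mm high, wall 3 mm, floor 4 mm. Loose white porcelain, standing hollow side up on its crown. Origin: centre of the crown's underside, z up to the rim. Outside straight over the top 12 mm, then curving in to a flat 44 mm crown. On the ring its origin stands 18 mm above the ring's underside. About 110 g.
- cover_medium: Middle cover: 52 mm across the rim, 38 mm high, wall 3 mm, floor 4 mm. Loose white porcelain, standing hollow side up on its crown. Origin: centre of the crown's underside, z up to the rim. Outside straight over the top 20 mm, then curving in to a flat 30 mm crown. Nested, it rests on the largest cover's floor (origin 4 mm above its origin), rim 14 mm above the largest cover's rim. About 90 g.
- cover_small: Smallest cover: 38 mm across the rim, 48 mm high, wall 3 mm, floor 4 mm. Loose white porcelain, standing hollow side up on its crown. Origin: centre of the crown's underside, z up to the rim. Outside straight over the top 30 mm, then curving in to a flat 20 mm crown. Nested, it rests on the middle cover's floor (origin 4 mm above its origin), rim 14 mm above the middle cover's rim. About 70 g.
- tube_rack: Bystander, loose: red plastic block rack for small tubes, 100 x 60 mm, 45 mm high, dotted with holes. Origin: centre of the underside; x along the long side. Leave it.
- jar: Bystander, loose: small amber glass jar with a blue screw cap, 48 mm across, 60 mm high. Origin: centre of the underside. Leave it.
- tip_box: Bystander, loose: blue pipette-tip box with a clear lid, 85 x 120 mm, 62 mm high, to the robot's right. Origin: centre of the underside. Leave it.
- marker: Bystander, loose: white marker pen with a black cap, 120 mm long, 14 mm thick, lying beyond the other things. Origin: under its middle; x along the pen. Leave it.

How it is judged:
On the way, in this order (a step that is already met when the one before it is completed fails the run):
1. The cork ring lies flat in the middle of the stand's rubber pad, let go (horizontal distance between cork_ring and stand below 0.013 m and z of cork_ring in the frame of stand between 0.005 and 0.0115 m and angle between cork_ring's own z axis and vertical below 0.2 rad and contact force between the fingers and cork_ring below 0.3 N and linear speed of cork_ring below 0.03 m/s), for 0.2 s.
2. The largest cover stands hollow side up on the ring, let go (horizontal distance between cork_ring and stand below 0.013 m and z of cork_ring in the frame of stand between 0.005 and 0.0115 m and angle between each of cork_ring, cover_large's own z axis and vertical below 0.2 rad and horizontal distance between cover_large and cork_ring below 0.01 m and z of cover_large in the frame of cork_ring between 0.015 and 0.021 m and contact force between the fingers and cover_large below 0.3 N and linear speed of cover_large below 0.03 m/s), for 0.2 s.
3. The middle cover is nested in the largest, let go (horizontal distance between cork_ring and stand below 0.013 m and z of cork_ring in the frame of stand between 0.005 and 0.0115 m and angle between each of cork_ring, cover_large, cover_medium's own z axis and vertical below 0.2 rad and horizontal distance between cover_large and cork_ring below 0.01 m and z of cover_large in the frame of cork_ring between 0.015 and 0.021 m and horizontal distance between cover_medium and cover_large below 0.008 m and z of cover_medium in the frame of cover_large between 0.002 and 0.009 m and contact force between the fingers and cover_medium below 0.3 N and linear speed of cover_medium below 0.03 m/s), for 0.2 s.
4. The smallest cover is nested in the middle one, let go (horizontal distance between cork_ring and stand below 0.013 m and z of cork_ring in the frame of stand between 0.005 and 0.0115 m and angle between each of cork_ring, cover_large, cover_medium, cover_small's own z axis and vertical below 0.2 rad and horizontal distance between cover_large and cork_ring below 0.01 m and z of cover_large in the frame of cork_ring between 0.015 and 0.021 m and horizontal distance between cover_medium and cover_large below 0.008 m and z of cover_medium in the frame of cover_large between 0.002 and 0.009 m and horizontal distance between cover_small and cover_medium below 0.008 m and z of cover_small in the frame of cover_medium between 0.002 and 0.009 m and contact force between the fingers and cover_small below 0.3 N and linear speed of cover_small below 0.03 m/s), for 0.2 s.
At the end, for the whole second after the job is handed in: Ring flat on the pad within 13 mm of its centre; largest cover standing on the ring within 10 mm; middle in largest and smallest in middle, each within 8 mm of centre and its crown under 9 mm above the origin of the one below; all upright within 0.2 rad, let go, at rest (all of step 4 and contact force between the fingers and cork_ring below 0.3 N and linear speed of each of cork_ring, cover_large, cover_medium below 0.03 m/s and contact force between the fingers and cover_large below 0.3 N and contact force between the fingers and cover_medium below 0.3 N); the robot touches nothing.
It fails at once if A bystander (rack, jar, tip box or marker) is moved more than 20 mm (distance of any of tube_rack, jar, tip_box, marker from where it was at the start of the episode above 0.02 m).
It fails at once if The ring or a cover is dropped or knocked flying (over 0.6 m/s with no finger holding it: a fall of about 18 mm) ((linear speed of cork_ring above 0.6 m/s and contact force between the fingers and cork_ring below 0.05 N) or (linear speed of cover_large above 0.6 m/s and contact force between the fingers and cover_large below 0.05 N) or (linear speed of cover_medium above 0.6 m/s and contact force between the fingers and cover_medium below 0.05 N) or (linear speed of cover_small above 0.6 m/s and contact force between the fingers and cover_small below 0.05 N)).
It also fails if it takes over 115 s, if anything falls off the work surface, if the arm or the gripper's body presses on something with over 40 N, if the wrist force passes 120 N, or if a joint passes its speed limit or range.

## Working session

There is one attempt and no reset: what is moved stays moved. The work goes in short steps, Python scripts to look and compute and a tool call to move; the robot and the scene stay as the last step left them, time stands still between calls to the robot, and variables do not carry over. Pictures are saved under pics/ and viewed, about 12 in all and at most 16, crops included, and the job is handed in when it is done.

Besides the shell and the picture viewer there is one more tool, called as name([rows], argument=value, ...), one row to a line, values as JSON. jog_arm: Moves the arm, as the interface text tells. Its arguments: {"type":"object","properties":{"plan":{"type":"array"},"newtons":{"type":"number"}},"required":["plan"]}

```bash
mkdir -p pics; cat > h.py <<'E'
import numpy as np,cv2
from plant import ctrl,vision,ticket
R=lambda v:cv2.Rodrigues(np.array(v,float))[0]
def look(n,f=None):
    o=ctrl.get_obs(); im,d=vision.camera(n); p=vision.camera_params(n)
    F=192/np.tan(np.radians(p['vfov'])/2)
    if 'hand_eye' in p:
        T=np.eye(4);T[:3,:3]=R(o['eef_rot']);T[:3,3]=o['position'];C=T@np.array(p['hand_eye'])
    else:
        C=np.eye(4);r=R(p['rvec']);C[:3,:3]=r.T;C[:3,3]=-r.T@np.array(p['tvec']).ravel()
    if f: cv2.imwrite('pics/'+f,im[:,:,::-1])
    v,u=np.mgrid[:384,:512]
    rays=np.dstack([(u-p['cx'])/F,(v-p['cy'])/F,np.ones(u.shape)])
    P=(rays*d[...,None])@C[:3,:3].T+C[:3,3]; P[d==0]=np.nan
    return im,d,P,C,(F,p['cx'],p['cy']),o
def plane(px,z,C,k):
    r=C[:3,:3]@np.array([(px[0]-k[1])/k[0],(px[1]-k[2])/k[0],1]); c=C[:3,3]
    return c+r*(z-c[2])/r[2]
E
python3 - <<'E'
from h import *
for n in('scene','side','wrist'):
    im,d,P,C,k,o=look(n,n+'0.png'); print(n,vision.camera_params(n),C[:3,3].round(3),C[:3,2].round(3),(d>0).mean())
a=[cv2.imread(f'pics/{n}0.png') for n in('scene','side')]
print(o)
E
```

```text
scene {'vfov': 53.33026656378979, 'cx': 252.78677784610326, 'cy': 192.75090711577687, 'rvec': array([ 1.58203129,  2.03540985, -0.76492807]), 'tvec': array([ 0.14781762, -0.34241853,  1.19071029])} [1.055 0.102 0.658] [-0.649 -0.152 -0.746] 0.9960225423177084
side {'vfov': 45.26345032282015, 'cx': 259.8620979544901, 'cy': 195.80724875518808, 'rvec': array([ 0.45331092, -2.71526416,  1.24780427]), 'tvec': array([0.49967302, 0.15381771, 0.93624725])} [0.292 0.739 0.72 ] [ 0.23  -0.721 -0.653] 0.9959665934244791
wrist {'vfov': 63.57521967837032, 'cx': 253.10804134741582, 'cy': 185.1089636534221, 'hand_eye': array([[ 1.14863018e-03, -9.63479578e-01, -2.67779354e-01,
         6.90979368e-02],
       [ 9.99998963e-01,  1.33920230e-03, -5.29036595e-04,
         4.05683304e-04],
       [ 8.68326683e-04, -2.67778469e-01,  9.63480118e-01,
        -1.45294786e-01],
       [ 0.00000000e+00,  0.00000000e+00,  0.00000000e+00,
         1.00000000e+00]])} [ 0.266 -0.597  0.383] [-0.255 -0.081 -0.963] 0.9959920247395834
{'time_s': 0.1, 'qpos': array([ 1.19080928,  0.53708834, -0.00441607,  1.53877256,  0.00263634,
        1.06733713, -0.0712055 ]), 'dq': array([ 0.00138535,  0.00012528, -0.00107372, -0.0045761 ,  0.0004817 ,
        0.00045785, -0.00101426]), 'tau': array([ 3.02249617e-03, -5.72076416e+01,  9.94244032e-01, -2.52229983e+01,
       -5.61914546e-02,  1.35038572e-02,  5.72668569e-05]), 'position': array([ 0.200419  , -0.6177328 ,  0.23792896]), 'eef_rot': array([-3.10146157e+00, -4.90733917e-01,  6.41054361e-04]), 'force': array([ 0.19059958, -0.27945699,  0.51823196]), 'moment': array([-0.00958569,  0.01237771,  0.016849  ]), 'grip_width': 0.08821242180209775}
```

View pics/scene0.png

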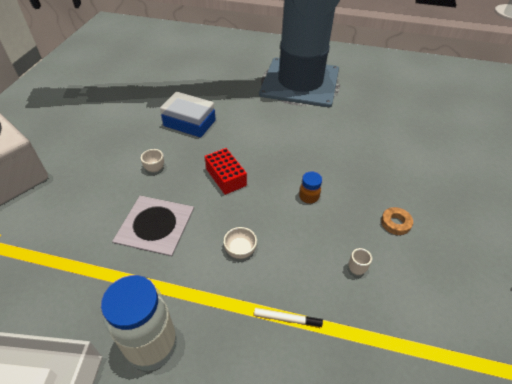

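View pics/side0.png

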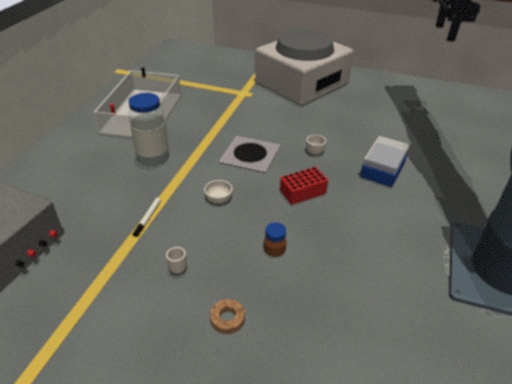

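The scene view shows the stand (154,223), large cover (240,243), medium (152,160), small (360,262) and ring (397,221). The side view shows the same things at (250,152), (218,191), (316,144), (177,260) and (228,316).

```bash
cat > m.py <<'E'
from h import *
S={'scene':dict(stand=(154,223),large=(240,243),medium=(152,160),small=(360,262),ring=(397,221),jar=(311,187),rack=(226,170),tip=(188,114)),
'side':dict(stand=(250,152),large=(218,191),medium=(316,144),small=(177,260),ring=(228,316),jar=(275,238),rack=(304,185),tip=(386,160))}
H=dict(stand=.008,large=.028,medium=.038,small=.048,ring=.018,jar=.06,rack=.045,tip=.062)
for n in S:
    im,d,P,C,k,o=look(n)
    for t,s in S[n].items():
        z=H[t]; q=P[s[1]-32:s[1]+32,s[0]-32:s[0]+32].reshape(-1,3); 
        Q=plane(s,z/2,C,k)
        q=q[(np.abs(q[:,2]-z)<(.0025 if t=='stand' else .005))&(np.linalg.norm(q[:,:2]-Q[:2],axis=1)<.095)]
        if len(q)<8: print(n,t,len(q),Q.round(3)); continue
        (c,w,a)=cv2.minAreaRect((q[:,:2]*1000).astype(np.float32)); e=cv2.minEnclosingCircle((q[:,:2]*1000).astype(np.float32))
        print(n,t,len(q),'seed',Q.round(3)[:2],'rect',np.round(c),np.round(w),round(a),'circ',np.round(e[0]),round(e[1]),'zmed',np.median(q[:,2]).round(4))
E
python3 m.py
```

```text
scene stand 2340 seed [ 0.624 -0.214] rect [ 622. -216.] [176. 135.] 22 circ [ 624. -212.] 91 zmed 0.0086
scene large 235 seed [ 0.634 -0.021] rect [638. -21.] [65. 64.] 50 circ [638. -20.] 34 zmed 0.029
scene medium 152 seed [ 0.458 -0.289] rect [ 466. -283.] [52. 50.] 21 circ [ 464. -285.] 29 zmed 0.0381
scene small 152 seed [0.625 0.215] rect [629. 212.] [37. 37.] 80 circ [629. 212.] 19 zmed 0.0489
scene ring 511 seed [0.491 0.289] rect [493. 287.] [62. 64.] 61 circ [493. 287.] 33 zmed 0.0199
scene jar 263 seed [0.459 0.096] rect [463.  94.] [42. 42.] 78 circ [463.  94.] 22 zmed 0.062
scene rack 847 seed [ 0.449 -0.106] rect [ 454. -107.] [102.  61.] 44 circ [ 455. -107.] 56 zmed 0.0474
scene tip 917 seed [ 0.279 -0.262] rect [ 283. -261.] [117.  84.] 81 circ [ 282. -262.] 70 zmed 0.0643
side stand 634 seed [ 0.626 -0.212] rect [ 626. -208.] [130. 128.] 89 circ [ 626. -208.] 87 zmed 0.0068
side large 126 seed [ 0.64  -0.023] rect [638. -18.] [65. 67.] 10 circ [639. -19.] 35 zmed 0.0258
side medium 70 seed [ 0.464 -0.287] rect [ 467. -281.] [49. 52.] 34 circ [ 466. -280.] 28 zmed 0.0357
side small 100 seed [0.63  0.211] rect [630. 215.] [35. 37.] 28 circ [630. 215.] 19 zmed 0.0458
side ring 680 seed [0.491 0.29 ] rect [493. 289.] [61. 65.] 23 circ [493. 289.] 33 zmed 0.0165
side jar 268 seed [0.463 0.094] rect [463.  97.] [43. 43.] 35 circ [463.  96.] 23 zmed 0.0586
side rack 696 seed [ 0.451 -0.103] rect [ 454. -104.] [101.  63.] 46 circ [ 454. -103.] 57 zmed 0.0439
side tip 904 seed [ 0.277 -0.26 ] rect [ 282. -259.] [122.  82.] 80 circ [ 282. -258.] 69 zmed 0.0607
```

jog_arm([
  [-1, 0, 0, 0, 0, 0, 6],
  [-1, 0, 0, 0, 0, 0, 6],
  [-1, 0, 0, 0, 0, 0, 5.9],
  [-1, 2.5, -2.65, 0, 0, 0, 0],
  [-1, 2.5, -2.65, 0, 0, 0, 0],
  [-1, 2.5, -2.65, 0, 0, 0, 0],
  [-1, 2.5, -2.65, 0, 0, 0, 0],
  [-1, 2.5, -2.65, 0, 0, 0, 0],
  [-1, 2.5, -2.65, 0, 0, 0, 0],
  [-1, 2.5, -2.65, 0, 0, 0, 0],
  [-1, 2.5, -2.65, 0, 0, 0, 0],
  [-1, 2.5, -2.65, 0, 0, 0, 0],
  [-1, 2.5, -2.65, 0, 0, 0, 0],
  [-1, 2.5, -2.65, 0, 0, 0, 0],
  [-1, 2.5, -2.65, 0, 0, 0, 0],
])

```text
time_s: 1.5
position: [0.5011, -0.2984, 0.2388]
eef_rot: [3.141, 0.002, 0.0]
force: [0.6, -0.2, 0.3]
grip_width: 0.0881
```

jog_arm([
  [-1, -0.05, -3.91, 0.4, 0, 0, 0],
  [-1, -0.05, -3.91, 0.4, 0, 0, 0],
  [-1, -0.05, -3.91, 0.4, 0, 0, 0],
  [-1, -0.05, -3.91, 0.4, 0, 0, 0],
  [-1, -0.05, -3.91, 0.4, 0, 0, 0],
  [-1, -0.05, -3.91, 0.4, 0, 0, 0],
  [-1, -0.05, -3.91, 0.4, 0, 0, 0],
  [-1, -0.05, -3.91, 0.4, 0, 0, 0],
  [-1, -0.05, -3.91, 0.4, 0, 0, 0],
  [-1, -0.05, -3.91, 0.4, 0, 0, 0],
  [-1, -0.05, -3.91, 0.4, 0, 0, 0],
  [-1, -0.05, -3.91, 0.4, 0, 0, 0],
  [-1, -0.05, -3.91, 0.4, 0, 0, 0],
  [-1, -0.05, -3.91, 0.4, 0, 0, 0],
  [-1, -0.05, -3.91, 0.4, 0, 0, 0],
  [-1, 0, 0, 0, 0, 0, 0],
])

```text
time_s: 2.83
position: [0.4892, 0.2963, 0.1785]
eef_rot: [-3.136, -0.018, 0.001]
force: [-0.7, 1.0, 1.1]
grip_width: 0.0883
```

```bash
cat > w.py <<'E'
# wrist measure: python3 w.py name zlo zhi  -> circle of points in that height band near TCP
import sys
from h import *
f,lo,hi,r=sys.argv[1],*map(float,sys.argv[2:5])
im,d,P,C,k,o=look('wrist',f)
t=o['position']; q=P.reshape(-1,3)
q=q[(q[:,2]>lo)&(q[:,2]<hi)&(np.hypot(q[:,0]-t[0],q[:,1]-t[1])<r)]
c=cv2.minAreaRect((q[:,:2]*1000).astype(np.float32)); e=cv2.minEnclosingCircle((q[:,:2]*1000).astype(np.float32))
print('tcp',t.round(4),'w',o['grip_width'],'n',len(q),'rect',np.round(c[0],1),np.round(c[1],1),'circ',np.round(e[0],1),round(e[1],1),'z',np.percentile(q[:,2],[5,50,95]).round(4))
E
python3 w.py wring.png 0.013 0.026 0.06
```

```text
tcp [0.4892 0.2963 0.1785] w 0.08829266878133066 n 2369 rect [493.3 288.2] [62.7 62.6] circ [493.1 288.1] 32.0 z [0.016  0.0173 0.0186]
```

View pics/wring.png

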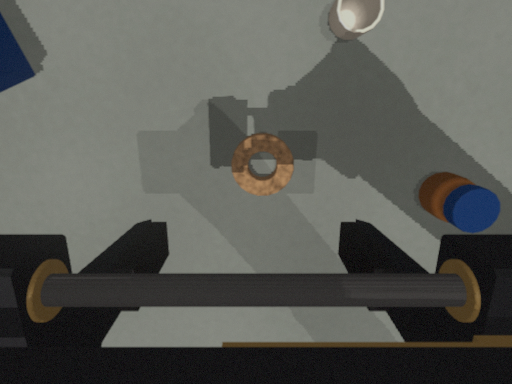

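The wrist view shows the ring at (262,164) between the open fingers, with the jar and small cover off to the right. The ring position agrees with the first measurement to 1 mm.

jog_arm([
  [-1, 0, 0, 3, 0, 0, 0],
  [-1, 0, 0, 3, 0, 0, 0],
  [-1, 0, 0, 3, 0, 0, 0],
  [-1, 0, 0, 2, 0, 0, 0],
  [-1, 0, 0, 1, 0, 0, 0],
  [-1, 0, 0, 0, 0, 0, 0],
  [-1, 0, 0, 0, 0, 0, 0],
])

```text
time_s: 3.47
position: [0.4923, 0.2862, 0.0592]
eef_rot: [3.141, 0.001, 0.0]
force: [0.3, 0.1, 0.4]
grip_width: 0.0881
```

jog_arm([
  [-1, 0.1, -0.2, 2, 0, 0, 0],
  [-1, 0, 0, 1.6, 0, 0, 0],
  [-1, 0, 0, 1, 0, 0, 0],
  [-1, 0, 0, 0.6, 0, 0, 0],
  [-1, 0, 0, 0.3, 0, 0, 0],
  [-1, 0, 0, 0, 0, 0, 0],
  [0.3, 0, 0, 0, 0, 0, 0],
  [1, 0, 0, 0, 0, 0, 0],
  [1, 0, 0, 0, 0, 0, 0],
  [1, 0, 0, 0, 0, 0, 0],
  [1, 0, 0, 0, 0, 0, 0],
  [1, 0, 0, 0, 0, 0, 0],
  [1, 0, 0, 0, 0, 0, 0],
], newtons=12)

```text
time_s: 4.55
position: [0.4932, 0.2888, 0.0041]
eef_rot: [-3.141, -0.002, -0.001]
force: [-1.2, 0.0, 6.2]
grip_width: 0.0639
```

jog_arm([
  [1, 0, 0, -1, 0, 0, 0],
  [1, 0, 0, -2, 0, 0, 0],
  [1, 0, 0, -3, 0, 0, 0],
  [1, 0, 0, -3, 0, 0, 0],
  [1, 0, 0, -2, 0, 0, 0],
  [1, 0, 0, -1, 0, 0, 0],
  [1, 0, 0, 0, 0, 0, 0],
])

```text
time_s: 5.13
position: [0.494, 0.2894, 0.126]
eef_rot: [-3.139, -0.002, -0.005]
force: [0.5, 0.0, -0.8]
grip_width: 0.0641
```

jog_arm([
  [1, 0.4, 1.5, 0, 0, 0, 0],
  [1, 0.8, 3, 0, 0, 0, 0],
  [1, 0.8, 3.1, 0, 0, 0, 0],
  [1, 0.8, 3.1, 0, 0, 0, 0],
  [1, 0.8, 3.1, 0, 0, 0, 0],
  [1, 0.8, 3.1, 0, 0, 0, 0],
  [1, 0.8, 3.1, 0, 0, 0, 0],
  [1, 0.8, 3.1, 0, 0, 0, 0],
  [1, 0.8, 3.1, 0, 0, 0, 0],
  [1, 0.8, 3.1, 0, 0, 0, 0],
  [1, 0.8, 3.1, 0, 0, 0, 0],
  [1, 0.8, 3.1, 0, 0, 0, 0],
  [1, 0.8, 3.1, 0, 0, 0, 0],
  [1, 0.8, 3.1, 0, 0, 0, 0],
  [1, 0.8, 3.1, 0, 0, 0, 0],
  [1, 0.8, 3.1, 0, 0, 0, 0],
  [1, 0.5, 2, 0, 0, 0, 0],
  [1, 0.3, 0, 0, 0, 0, 0],
  [1, 0, 0, 0, 0, 0, 0],
])

```text
time_s: 6.72
position: [0.6247, -0.2112, 0.1217]
eef_rot: [-3.141, 0.001, 0.004]
force: [1.0, 0.7, -1.2]
grip_width: 0.0641
```

```bash
cat > st.py <<'E'
from h import *
im,d,P,C,k,o=look('wrist','wst.png')
q=(P[...,2]<.025)&(im.max(2)<60)&(np.hypot(P[...,0]-.625,P[...,1]+.211)<.055)&(P[...,2]>.0)
g=P[q]; e=cv2.minAreaRect((g[:,:2]*1000).astype(np.float32)); print('pad',len(g),e,np.median(g[:,2]))
q=(np.abs(P[...,2]-.007)<.003)&(np.hypot(P[...,0]-.625,P[...,1]+.211)<.1)
g=P[q]; e=cv2.minAreaRect((g[:,:2]*1000).astype(np.float32)); print('plate',len(g),e); print(o['position'],o['grip_width'])
E
python3 st.py
```

```text
pad 4860 ((629.6889038085938, -210.39297485351562), (83.77864074707031, 85.49211120605469), 42.083072662353516) 0.0074091638596403
plate 15109 ((626.3787841796875, -211.48138427734375), (129.64910888671875, 129.85198974609375), 0.0029606043826788664)
[ 0.62469605 -0.21118003  0.1216937 ] 0.06407781224602473
```

View pics/wst.png

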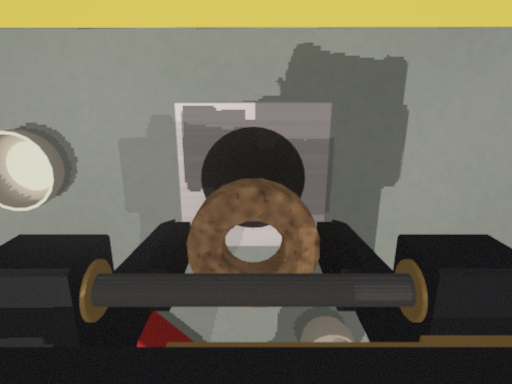

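The wrist view shows the ring held level at (253,242) over the pad at (253,178). The plate centre measures (626,-211) mm at the right size.

jog_arm([
  [1, 0.15, 0, 2, 0, 0, 0],
  [1, 0, 0, 3, 0, 0, 0],
  [1, 0, 0, 2.5, 0, 0, 0],
  [1, 0, 0, 1.5, 0, 0, 0],
  [1, 0, 0, 0.8, 0, 0, 0],
  [1, 0, 0, 0.5, 0, 0, 0],
  [1, 0, 0, 0.3, 0, 0, 0],
  [1, 0, 0, 0.15, 0, 0, 0],
  [1, 0, 0, 0, 0, 0, 0],
  [1, 0, 0, 0, 0, 0, 0],
])

```text
time_s: 7.6
position: [0.6278, -0.2104, 0.0172]
eef_rot: [3.141, 0.002, 0.002]
force: [-0.3, -0.1, -0.8]
grip_width: 0.0641
```

jog_arm([
  [1, -0.1, 0, 0.2, 0, 0, 0],
  [1, 0, 0, 0.2, 0, 0, 0],
  [1, 0, 0, 0.1, 0, 0, 0],
  [1, 0, 0, 0, 0, 0, 0],
  [1, 0, 0, 0, 0, 0, 0],
])

```text
time_s: 8.02
position: [0.6263, -0.2104, 0.0122]
eef_rot: [3.141, 0.002, 0.0]
force: [-2.6, 0.2, 7.5]
grip_width: 0.0639
```

jog_arm([
  [0, 0, 0, 0, 0, 0, 0],
  [-1, 0, 0, 0, 0, 0, 0],
  [-1, 0, 0, 0, 0, 0, 0],
  [-1, 0, 0, 0, 0, 0, 0],
  [-1, 0, 0, -0.5, 0, 0, 0],
  [-1, 0, 0, -2, 0, 0, 0],
  [-1, 0, 0, -3.5, 0, 0, 0],
  [-1, 0, 0, -3.5, 0, 0, 0],
  [-1, 0, 0, -3.5, 0, 0, 0],
  [-1, 0.2, -1.9, -1, 0, 0, 0],
  [-1, 0.2, -3, 0, 0, 0, 0],
  [-1, 0.2, -3.2, 0, 0, 0, 0],
  [-1, 0.2, -3.2, 0, 0, 0, 0],
  [-1, 0.2, -3.2, 0, 0, 0, 0],
  [-1, 0.2, -3, 0, 0, 0, 0],
  [-1, 0, -1.5, 0, 0, 0, 0],
  [-1, 0, 0, 0, 0, 0, 0],
  [-1, 0, 0, 0, 0, 0, 0],
  [-1, 0, 0, 0, 0, 0, 0],
])

```text
time_s: 9.6
position: [0.6377, -0.023, 0.1512]
eef_rot: [3.14, -0.002, -0.0]
force: [0.4, 0.0, -0.6]
grip_width: 0.0882
```

```bash
python3 w.py wlarge.png 0.024 0.034 0.06; python3 - <<'E'
from h import *
for n in('scene','side'):
    im,d,P,C,k,o=look(n); q=P.reshape(-1,3); q=q[(np.hypot(q[:,0]-.626,q[:,1]+.211)<.06)&(q[:,2]>.02)&(q[:,2]<.034)]
    print(n,len(q),cv2.minAreaRect((q[:,:2]*1000).astype(np.float32)),np.median(q[:,2]))
E
```

```text
tcp [ 0.6377 -0.023   0.1512] w 0.08817788817100504 n 789 rect [638.3 -19.7] [65.  64.7] circ [637.9 -19.9] 32.8 z [0.0249 0.0271 0.0283]
scene 543 ((626.19091796875, -211.02505493164062), (62.63699722290039, 62.56264877319336), 17.650177001953125) 0.0279697372315455
side 245 ((626.2457885742188, -208.55117797851562), (60.97323226928711, 63.528663635253906), 18.591064453125) 0.024132672297647262
```

View pics/wlarge.png

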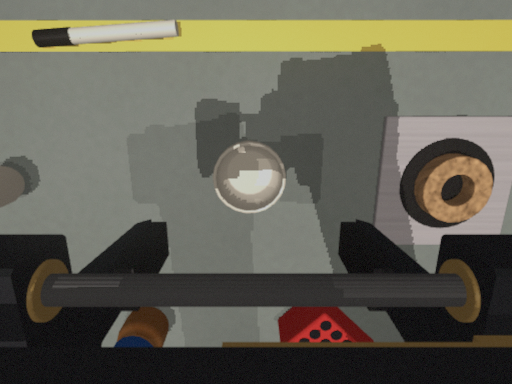

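The view shows the large cover at (250,177), and the ring flat on the pad at (455,187). The two outer cameras and the wrist camera agree on the ring to 2–3 mm.

jog_arm([
  [-1, 0, -0.3, 2, 0, 0, 0],
  [-1, 0, 0, 3, 0, 0, 0],
  [-1, 0, 0, 3, 0, 0, 0],
  [-1, 0, 0, 3, 0, 0, 0],
  [-1, 0, 0, 1.5, 0, 0, 0],
  [-1, 0, 0, 1, 0, 0, 0],
  [-1, 0, 0, 0.5, 0, 0, 0],
  [-1, 0, 0, 0.4, 0, 0, 0],
  [-1, 0, 0, 0, 0, 0, 0],
  [-1, 0, 0, 0, 0, 0, 0],
], newtons=12)

```text
time_s: 10.58
position: [0.6387, -0.0172, 0.0084]
eef_rot: [3.142, 0.002, 0.003]
force: [-0.6, 0.6, 0.6]
grip_width: 0.088
```

jog_arm([
  [-1, 0, 0.25, 0.2, 0, 0, 0],
  [-1, 0, 0, 0.2, 0, 0, 0],
  [-1, 0, 0, 0, 0, 0, 0],
  [0.3, 0, 0, 0, 0, 0, 0],
  [1, 0, 0, 0, 0, 0, 0],
  [1, 0, 0, 0, 0, 0, 0],
  [1, 0, 0, 0, 0, 0, 0],
  [1, 0, 0, 0, 0, 0, 0],
  [1, 0, 0, 0, 0, 0, 0],
])

```text
time_s: 11.33
position: [0.6379, -0.0195, 0.0033]
eef_rot: [-3.142, -0.002, -0.0]
force: [0.0, -0.4, 1.1]
grip_width: 0.0661
```

jog_arm([
  [1, 0, 0, -0.5, 0, 0, 0],
  [1, 0, 0, -1, 0, 0, 0],
  [1, 0, 0, -2, 0, 0, 0],
  [1, 0, 0, -3, 0, 0, 0],
  [1, 0, 0, -3, 0, 0, 0],
  [1, 0, 0, -1.5, 0, 0, 0],
  [1, -0.1, 1.5, 0, 0, 0, 0],
  [1, -0.2, 3, 0, 0, 0, 0],
  [1, -0.2, 3.2, 0, 0, 0, 0],
  [1, -0.2, 3.2, 0, 0, 0, 0],
  [1, -0.2, 3.2, 0, 0, 0, 0],
  [1, -0.2, 3, 0, 0, 0, 0],
  [1, -0.2, 1.5, 0, 0, 0, 0],
  [1, -0.1, 0.5, 0, 0, 0, 0],
  [1, 0, 0, 0, 0, 0, 0],
  [1, 0, 0, 0, 0, 0, 0],
])

```text
time_s: 12.67
position: [0.6241, -0.2084, 0.1128]
eef_rot: [-3.14, -0.005, 0.001]
force: [0.3, 0.3, -1.1]
grip_width: 0.0665
```

```bash
python3 - <<'E'
from h import *
im,d,P,C,k,o=look('wrist','whl.png')
t=o['position'];q=P.reshape(-1,3);q=q[(np.abs(q[:,2]-t[2]-.022)<.012)&(np.hypot(q[:,0]-t[0]-.01,q[:,1]-t[1])<.05)]
print(t,o['grip_width'],len(q),cv2.minAreaRect((q[:,:2]*1000).astype(np.float32)),np.percentile(q[:,2],[1,50,99])-t[2])
E
```

```text
[ 0.62411036 -0.2084295   0.11283708] 0.06653466796754016 6864 ((630.3452758789062, -212.12319946289062), (71.05553436279297, 76.9574966430664), 38.37443542480469) [0.01043821 0.02307667 0.03342216]
```

View pics/whl.png

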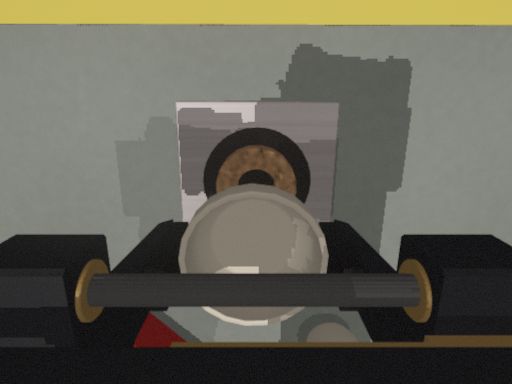

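The view shows the large cover held level at (253,252), with the ring concentric on the pad at (256,180). I'm lowering it now.

jog_arm([
  [1, 0.1, 0.15, 1, 0, 0, 0],
  [1, 0.1, 0.1, 2, 0, 0, 0],
  [1, 0, 0, 2, 0, 0, 0],
  [1, 0, 0, 1.5, 0, 0, 0],
  [1, 0, 0, 0.7, 0, 0, 0],
  [1, 0, 0, 0.3, 0, 0, 0],
  [1, 0, 0, 0, 0, 0, 0],
  [1, 0, 0, 0, 0, 0, 0],
])

```text
time_s: 13.38
position: [0.6267, -0.2131, 0.0389]
eef_rot: [3.141, 0.003, 0.002]
force: [0.1, -0.1, -0.7]
grip_width: 0.0661
```

jog_arm([
  [1, 0, -0.15, 0.3, 0, 0, 0],
  [1, 0, 0, 0.2, 0, 0, 0],
  [1, 0, 0, 0.2, 0, 0, 0],
  [1, 0, 0, 0.2, 0, 0, 0],
  [1, 0, 0, 0.1, 0, 0, 0],
  [1, 0, 0, 0, 0, 0, 0],
  [1, 0, 0, 0, 0, 0, 0],
])

```text
time_s: 13.97
position: [0.6263, -0.2117, 0.0292]
eef_rot: [3.141, 0.002, 0.0]
force: [-2.1, 0.9, 5.5]
grip_width: 0.0661
```

jog_arm([
  [0, 0, 0, 0, 0, 0, 0],
  [-1, 0, 0, 0, 0, 0, 0],
  [-1, 0, 0, 0, 0, 0, 0],
  [-1, 0, 0, 0, 0, 0, 0],
  [-1, 0, 0, -0.5, 0, 0, 0],
  [-1, 0, 0, -2, 0, 0, 0],
  [-1, 0, 0, -3.5, 0, 0, 0],
  [-1, 0, 0, -3.5, 0, 0, 0],
  [-1, 0, 0, -3, 0, 0, 0],
  [-1, -1.5, 0.6, 0, 0, 0, 0],
  [-1, -3, 1.3, 0, 0, 0, 0],
  [-1, -3.3, 1.5, 0, 0, 0, 0],
  [-1, -3.3, 1.5, 0, 0, 0, 0],
  [-1, -3, 1.4, 0, 0, 0, 0],
  [-1, -1.5, 0.6, 0, 0, 0, 0],
  [-1, -0.4, 0.2, 0, 0, 0, 0],
  [-1, 0, 0, 0, 0, 0, 0],
  [-1, 0, 0, 0, 0, 0, 0],
])

```text
time_s: 15.47
position: [0.4677, -0.2822, 0.1536]
eef_rot: [-3.141, -0.004, -0.003]
force: [0.6, 0.4, 0.6]
grip_width: 0.0878
```

```bash
python3 w.py wmed.png 0.033 0.044 0.05; cat > ck.py <<'E'
import sys
from h import *
lo,hi=map(float,sys.argv[1:3])
for n in('scene','side'):
    im,d,P,C,k,o=look(n,n+str(sys.argv[3])+'.png'); q=P.reshape(-1,3); q=q[(np.hypot(q[:,0]-.626,q[:,1]+.211)<.06)&(q[:,2]>lo)&(q[:,2]<hi)]
    print(n,len(q),cv2.minAreaRect((q[:,:2]*1000).astype(np.float32)),np.percentile(q[:,2],[50,98]))
E
python3 ck.py .049 .062 L
```

```text
tcp [ 0.4677 -0.2822  0.1536] w 0.08781249688701698 n 671 rect [ 465.6 -282.8] [50.9 51.4] circ [ 465.3 -282.5] 26.2 z [0.0341 0.0372 0.0383]
scene 248 ((626.4295654296875, -213.21316528320312), (67.12823486328125, 63.816162109375), 57.382415771484375) [0.05461075 0.05776337]
side 104 ((627.1344604492188, -211.18136596679688), (65.08241271972656, 67.04750061035156), 27.296146392822266) [0.05160182 0.05472335]
```

View pics/wmed.png

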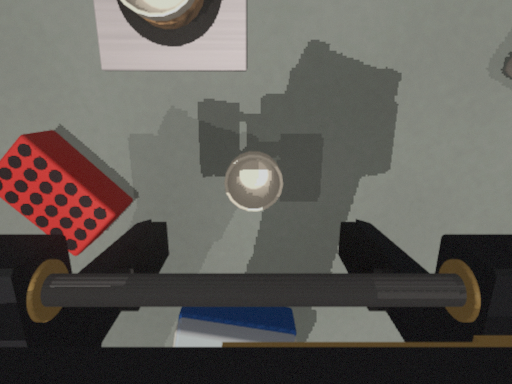

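The view shows the medium cover at (254,181). The outer cameras put the large cover's rim at (626.5,-212) mm, at z of about 54 mm, so it is seated as planned.

jog_arm([
  [-1, -0.2, 0, 2, 0, 0, 0],
  [-1, 0, 0, 3, 0, 0, 0],
  [-1, 0, 0, 3, 0, 0, 0],
  [-1, 0, 0, 2.3, 0, 0, 0],
  [-1, 0, 0, 1, 0, 0, 0],
  [-1, 0, 0, 0.6, 0, 0, 0],
  [-1, 0, 0, 0.4, 0, 0, 0],
  [-1, 0, 0, 0, 0, 0, 0],
  [-1, 0, 0, 0, 0, 0, 0],
])

```text
time_s: 16.37
position: [0.4651, -0.2832, 0.0312]
eef_rot: [3.141, 0.003, 0.002]
force: [0.2, 0.4, 0.4]
grip_width: 0.0879
```

jog_arm([
  [-1, 0, 0, 0.2, 0, 0, 0],
  [-1, 0, 0, 0.2, 0, 0, 0],
  [-1, 0, 0, 0, 0, 0, 0],
  [0, 0, 0, 0, 0, 0, 0],
  [1, 0, 0, 0, 0, 0, 0],
  [1, 0, 0, 0, 0, 0, 0],
  [1, 0, 0, 0, 0, 0, 0],
  [1, 0, 0, 0, 0, 0, 0],
  [1, 0, 0, 0, 0, 0, 0],
  [1, 0, 0, 0, 0, 0, 0],
], newtons=15)

```text
time_s: 17.2
position: [0.4642, -0.2828, 0.0262]
eef_rot: [-3.142, -0.002, 0.0]
force: [-0.2, -0.2, 0.5]
grip_width: 0.0507
```

jog_arm([
  [1, 0, 0, -0.5, 0, 0, 0],
  [1, 0, 0, -1, 0, 0, 0],
  [1, 0, 0, -2, 0, 0, 0],
  [1, 0, 0, -3, 0, 0, 0],
  [1, 0, 0, -3, 0, 0, 0],
  [1, 0, 0, -1.5, 0, 0, 0],
  [1, 0, 0, 0, 0, 0, 0],
])

```text
time_s: 17.78
position: [0.4665, -0.2841, 0.1405]
eef_rot: [3.138, 0.002, 0.01]
force: [0.6, -0.7, -1.1]
grip_width: 0.0504
```

The opening reads 50.5 mm where 52 was expected, so I'm looking before going on.

```bash
python3 - <<'E'
from h import *
im,d,P,C,k,o=look('wrist','whm.png')
t=o['position'];q=P.reshape(-1,3);q=q[(np.abs(q[:,2]-t[2]-.012)<.008)&(np.hypot(q[:,0]-t[0]-.01,q[:,1]-t[1])<.03)]
print(t,o['grip_width'],o['force'])
im,d,P,C,k,o=look('side'); cv2.imwrite('pics/sidem.png',cv2.resize(im[70:210,230:420,::-1],None,fx=4,fy=4))
E
```

```text
[ 0.46645406 -0.28414729  0.14053477] 0.05040917171401932 [ 0.60593663 -0.69760821 -1.13030864]
```

View pics/whm.png

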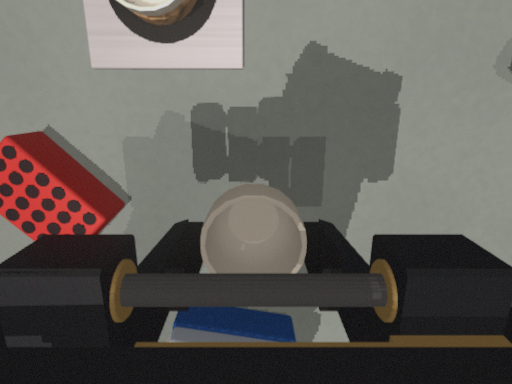

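View pics/sidem.png

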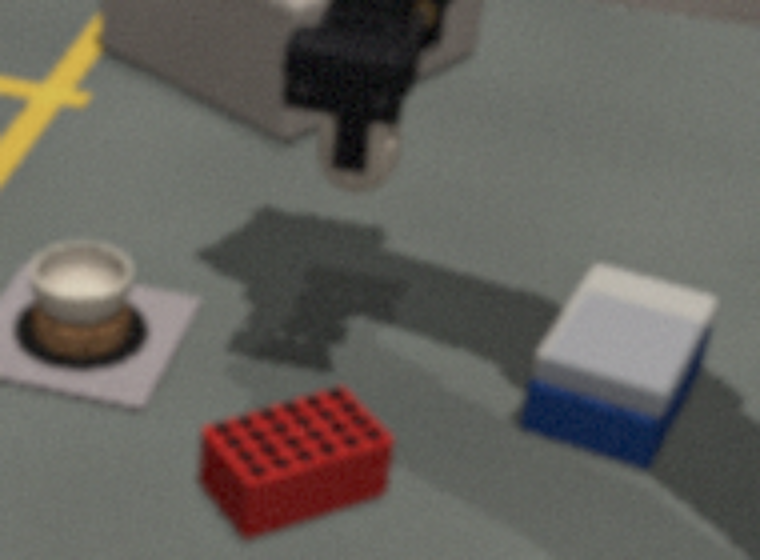

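The medium cover hangs level between the fingers (wrist view 254,238), and the side crop shows the large cover level on the ring. I'm carrying it over.

jog_arm([
  [1, 1.5, -0.7, 0, 0, 0, 0],
  [1, 2.5, -1.1, 0, 0, 0, 0],
  [1, 2.7, -1.2, 0, 0, 0, 0],
  [1, 2.7, -1.2, 0, 0, 0, 0],
  [1, 2.7, -1.2, 0, 0, 0, 0],
  [1, 2.3, -1.1, 0, 0, 0, 0],
  [1, 1.2, -0.5, 0, 0, 0, 0],
  [1, 0.4, -0.2, 0, 0, 0, 0],
  [1, 0, 0, 1, 0, 0, 0],
  [1, 0, 0, 1.5, 0, 0, 0],
  [1, 0, 0, 1, 0, 0, 0],
  [1, 0, 0, 0.5, 0, 0, 0],
  [1, 0, 0, 0, 0, 0, 0],
  [1, 0, 0, 0, 0, 0, 0],
])

```text
time_s: 19.05
position: [0.6233, -0.2111, 0.0958]
eef_rot: [-3.142, -0.001, 0.002]
force: [0.3, -0.6, -1.0]
grip_width: 0.0505
```

jog_arm([
  [1, 0.2, 0.1, 1, 0, 0, 0],
  [1, 0, 0, 1, 0, 0, 0],
  [1, 0, 0, 0.6, 0, 0, 0],
  [1, 0, 0, 0.4, 0, 0, 0],
  [1, 0, 0, 0.2, 0, 0, 0],
  [1, 0, 0, 0, 0, 0, 0],
  [1, 0, 0, 0, 0, 0, 0],
])

```text
time_s: 19.63
position: [0.6262, -0.2116, 0.0642]
eef_rot: [-3.142, -0.002, -0.0]
force: [-0.3, 0.2, -1.3]
grip_width: 0.0507
```

jog_arm([
  [1, 0, 0, 0.2, 0, 0, 0],
  [1, 0, 0, 0.2, 0, 0, 0],
  [1, 0, 0, 0.2, 0, 0, 0],
  [1, 0, 0, 0.1, 0, 0, 0],
  [1, 0, 0, 0.1, 0, 0, 0],
  [1, 0, 0, 0, 0, 0, 0],
  [1, 0, 0, 0, 0, 0, 0],
])

```text
time_s: 20.22
position: [0.6261, -0.2117, 0.0563]
eef_rot: [3.142, 0.002, 0.0]
force: [0.3, -0.3, 0.1]
grip_width: 0.0507
```

jog_arm([
  [1, 0, 0, 0.06, 0, 0, 0],
  [1, 0, 0, 0, 0, 0, 0],
  [0.2, 0, 0, 0, 0, 0, 0],
  [-1, 0, 0, 0, 0, 0, 0],
  [-1, 0, 0, 0, 0, 0, 0],
  [-1, 0, 0, 0, 0, 0, 0],
  [-1, 0, 0, 0, 0, 0, 0],
  [-1, 0, 0, -0.5, 0, 0, 0],
  [-1, 0, 0, -2, 0, 0, 0],
  [-1, 0, 0, -3.5, 0, 0, 0],
  [-1, 0, 0, -3, 0, 0, 0],
  [-1, 0, 0, -1, 0, 0, 0],
  [-1, 0, 0, 0, 0, 0, 0],
])

```text
time_s: 21.3
position: [0.6283, -0.2122, 0.1593]
eef_rot: [3.14, 0.002, 0.009]
force: [-0.0, 0.6, 0.1]
grip_width: 0.088
```

jog_arm([
  [-1, 0, -1.5, 0, 0, 0, 0],
  [-1, 0, -3, 0, 0, 0, 0],
  [-1, 0, -3.2, 0, 0, 0, 0],
  [-1, 0, -3.2, 0, 0, 0, 0],
  [-1, 0, -3.2, 0, 0, 0, 0],
  [-1, 0, -3.2, 0, 0, 0, 0],
  [-1, 0, -3.2, 0, 0, 0, 0],
  [-1, 0, -3.2, 0, 0, 0, 0],
  [-1, 0, -3.2, 0, 0, 0, 0],
  [-1, 0.1, -3.2, 0, 0, 0, 0],
  [-1, 0.1, -3.2, 0, 0, 0, 0],
  [-1, 0.1, -3.2, 0, 0, 0, 0],
  [-1, 0.1, -3, 0, 0, 0, 0],
  [-1, 0, -1.5, 0, 0, 0, 0],
  [-1, 0, -0.5, 0, 0, 0, 0],
  [-1, 0, 0, 0, 0, 0, 0],
  [-1, 0, 0, 0, 0, 0, 0],
])

```text
time_s: 22.72
position: [0.6293, 0.2011, 0.1547]
eef_rot: [3.139, -0.0, -0.002]
force: [1.6, -1.0, -0.8]
grip_width: 0.0882
```

```bash
python3 w.py wsm.png 0.042 0.055 0.045; python3 ck.py .063 .076 M; python3 - <<'E'
import cv2
a=cv2.imread('pics/sceneM.png')[180:270,100:290];b=cv2.imread('pics/sideM.png')[110:200,200:390]
cv2.imwrite('pics/M.png',cv2.resize(cv2.vconcat([a,b]),None,fx=3,fy=3))
E
```

```text
tcp [0.6293 0.2011 0.1547] w 0.0881893261283533 n 526 rect [630.1 213.1] [37.  36.5] circ [629.8 213.2] 18.9 z [0.043  0.0471 0.0484]
scene 193 ((627.9132690429688, -212.5738067626953), (51.07455825805664, 50.352333068847656), 55.03382110595703) [0.06865661 0.07188948]
side 80 ((628.11865234375, -209.8648681640625), (46.602943420410156, 52.52452087402344), 18.729019165039062) [0.06597823 0.06928301]
```

View pics/M.png

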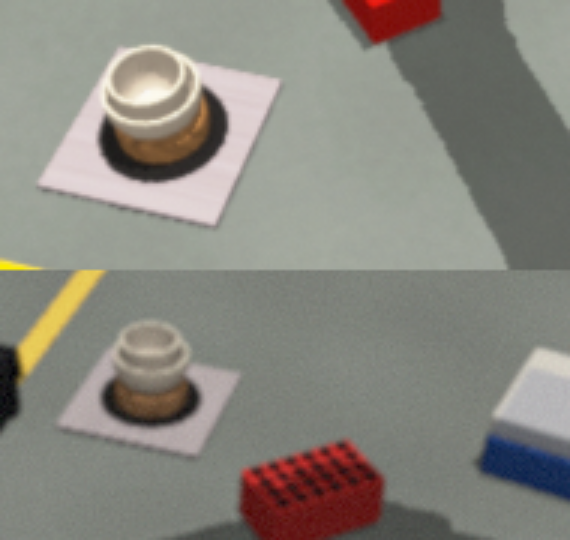

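The crops show the medium cover level and nested in the large one. Its rim measures (628,-211) mm at z of about 67 mm against 68 expected, and the small cover is at (630,213).

jog_arm([
  [-1, 0.1, -0.9, 0, 0, 0, 0],
  [-1, 0, -0.2, 2, 0, 0, 0],
  [-1, 0, 0, 3, 0, 0, 0],
  [-1, 0, 0, 2.6, 0, 0, 0],
  [-1, 0, 0, 1.7, 0, 0, 0],
  [-1, 0, 0, 1, 0, 0, 0],
  [-1, 0, 0, 0.6, 0, 0, 0],
  [-1, 0, 0, 0.4, 0, 0, 0],
  [-1, 0, 0, 0, 0, 0, 0],
  [-1, 0, 0, 0, 0, 0, 0],
])

```text
time_s: 23.7
position: [0.6312, 0.2146, 0.0436]
eef_rot: [-3.141, -0.002, -0.002]
force: [0.5, 0.7, -0.4]
grip_width: 0.0879
```

jog_arm([
  [-1, -0.1, 0.1, 0.3, 0, 0, 0],
  [-1, 0, 0, 0.2, 0, 0, 0],
  [-1, 0, 0, 0.1, 0, 0, 0],
  [-1, 0, 0, 0, 0, 0, 0],
  [0.1, 0, 0, 0, 0, 0, 0],
  [1, 0, 0, 0, 0, 0, 0],
  [1, 0, 0, 0, 0, 0, 0],
  [1, 0, 0, 0, 0, 0, 0],
  [1, 0, 0, 0, 0, 0, 0],
  [1, 0, 0, 0, 0, 0, 0],
  [1, 0, 0, 0, 0, 0, 0],
  [1, 0, 0, 0, 0, 0, 0],
])

```text
time_s: 24.7
position: [0.6294, 0.2134, 0.0366]
eef_rot: [-3.142, -0.002, 0.0]
force: [0.4, 0.1, -0.1]
grip_width: 0.0384
```

jog_arm([
  [1, 0, 0, -0.5, 0, 0, 0],
  [1, 0, 0, -1, 0, 0, 0],
  [1, 0, 0, -2, 0, 0, 0],
  [1, 0, 0, -3, 0, 0, 0],
  [1, 0, 0, -3, 0, 0, 0],
  [1, 0, 0, -2, 0, 0, 0],
  [1, 0, 0, -0.5, 0, 0, 0],
  [1, 0, 0, 0, 0, 0, 0],
  [1, 0, 0, 0, 0, 0, 0],
])

```text
time_s: 25.45
position: [0.6289, 0.213, 0.1559]
eef_rot: [3.141, 0.002, -0.001]
force: [0.4, 1.2, -1.1]
grip_width: 0.0379
```

jog_arm([
  [1, 0, 1.5, 0, 0, 0, 0],
  [1, 0, 3, 0, 0, 0, 0],
  [1, 0, 3.2, 0, 0, 0, 0],
  [1, 0, 3.2, 0, 0, 0, 0],
  [1, 0, 3.2, 0, 0, 0, 0],
  [1, 0, 3.2, 0, 0, 0, 0],
  [1, 0, 3.2, 0, 0, 0, 0],
  [1, 0, 3.2, 0, 0, 0, 0],
  [1, 0, 3.2, 0, 0, 0, 0],
  [1, 0, 3.2, 0, 0, 0, 0],
  [1, 0, 3.2, 0, 0, 0, 0],
  [1, 0, 3.2, 0, 0, 0, 0],
  [1, 0, 3, 0, 0, 0, 0],
  [1, 0, 2, 0, 0, 0, 0],
  [1, -0.1, 0.8, 0, 0, 0, 0],
  [1, 0, 0.1, 0, 0, 0, 0],
  [1, 0, 0, 1.5, 0, 0, 0],
  [1, 0, 0, 1.5, 0, 0, 0],
  [1, 0, 0, 0, 0, 0, 0],
  [1, 0, 0, 0, 0, 0, 0],
])

```text
time_s: 27.12
position: [0.6283, -0.2084, 0.1255]
eef_rot: [-3.14, -0.006, 0.004]
force: [0.5, -0.1, -0.4]
grip_width: 0.0382
```

```bash
python3 - <<'E'
from h import *
im,d,P,C,k,o=look('wrist','whs.png'); print(o['position'],o['grip_width'])
E
```

```text
[ 0.62827137 -0.20841328  0.12549661] 0.03822230371857567
```

View pics/whs.png

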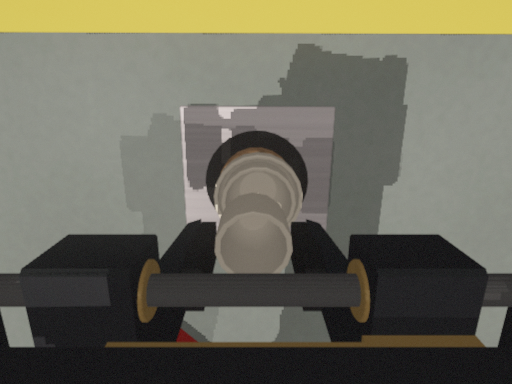

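The small cover is held level at (254,238), above the stack at (257,185), and needs about 3 mm more toward -y.

jog_arm([
  [1, 0, 0.15, 0.5, 0, 0, 0],
  [1, 0, 0, 0.5, 0, 0, 0],
  [1, 0, 0, 0, 0, 0, 0],
  [1, 0, 0, 0, 0, 0, 0],
  [1, 0, 0, 0, 0, 0, 0],
])

```text
time_s: 27.58
position: [0.6291, -0.2122, 0.1167]
eef_rot: [3.142, 0.002, 0.0]
force: [-0.6, -0.4, -0.7]
grip_width: 0.0378
```

jog_arm([
  [1, -0.1, 0, 0.6, 0, 0, 0],
  [1, 0, 0, 0.8, 0, 0, 0],
  [1, 0, 0, 0.8, 0, 0, 0],
  [1, 0, 0, 0.7, 0, 0, 0],
  [1, 0, 0, 0.5, 0, 0, 0],
  [1, 0, 0, 0.3, 0, 0, 0],
  [1, 0, 0, 0.1, 0, 0, 0],
  [1, 0, 0, 0, 0, 0, 0],
  [1, 0, 0, 0, 0, 0, 0],
])

```text
time_s: 28.33
position: [0.6283, -0.2122, 0.0788]
eef_rot: [3.141, 0.002, 0.001]
force: [0.3, -0.4, 0.3]
grip_width: 0.0384
```

jog_arm([
  [1, 0, 0, 0.2, 0, 0, 0],
  [1, 0, 0, 0.2, 0, 0, 0],
  [1, 0, 0, 0.2, 0, 0, 0],
  [1, 0, 0, 0.15, 0, 0, 0],
  [1, 0, 0, 0.1, 0, 0, 0],
  [1, 0, 0, 0, 0, 0, 0],
  [1, 0, 0, 0, 0, 0, 0],
])

```text
time_s: 28.92
position: [0.6284, -0.2121, 0.0705]
eef_rot: [3.142, 0.002, 0.001]
force: [-0.5, 1.0, 3.0]
grip_width: 0.0376
```

Contact reads 3 N at the expected height, so I'm releasing and withdrawing.

jog_arm([
  [0.4, 0, 0, 0, 0, 0, 0],
  [-0.2, 0, 0, 0, 0, 0, 0],
  [-1, 0, 0, 0, 0, 0, 0],
  [-1, 0, 0, 0, 0, 0, 0],
  [-1, 0, 0, 0, 0, 0, 0],
  [-1, 0, 0, 0, 0, 0, 0],
  [-1, 0, 0, -0.5, 0, 0, 0],
  [-1, 0, 0, -2, 0, 0, 0],
  [-1, 0, 0, -3.5, 0, 0, 0],
  [-1, 0, 0, -3.5, 0, 0, 0],
  [-1, 0, 0, -3, 0, 0, 0],
  [-1, 0, -3, 0, 0, 0, 0],
  [-1, 0, -3, 0, 0, 0, 0],
  [-1, 0, -3, 0, 0, 0, 0],
  [-1, 0, -3, 0, 0, 0, 0],
  [-1, 0, -3, 0, 0, 0, 0],
  [-1, 0, -1, 0, 0, 0, 0],
  [-1, 0, 0, 0, 0, 0, 0],
  [-1, 0, 0, 0, 0, 0, 0],
])

```text
time_s: 30.5
position: [0.6279, -0.0531, 0.1953]
eef_rot: [3.141, 0.003, 0.0]
force: [-0.4, -0.6, 0.5]
grip_width: 0.0882
```

```bash
python3 ck.py .077 .09 F; python3 - <<'E'
import cv2
a=cv2.imread('pics/sceneF.png')[170:270,90:280];b=cv2.imread('pics/sideF.png')[90:190,170:360]
cv2.imwrite('pics/F.png',cv2.resize(cv2.vconcat([a,b]),None,fx=3,fy=3))
E
```

```text
scene 144 ((628.33837890625, -213.04624938964844), (36.71180725097656, 37.610389709472656), 75.34929656982422) [0.08273692 0.08514829]
side 54 ((628.6831665039062, -211.2675018310547), (36.90268325805664, 35.5721321105957), 89.66165924072266) [0.07990226 0.08266471]
```

View pics/F.png

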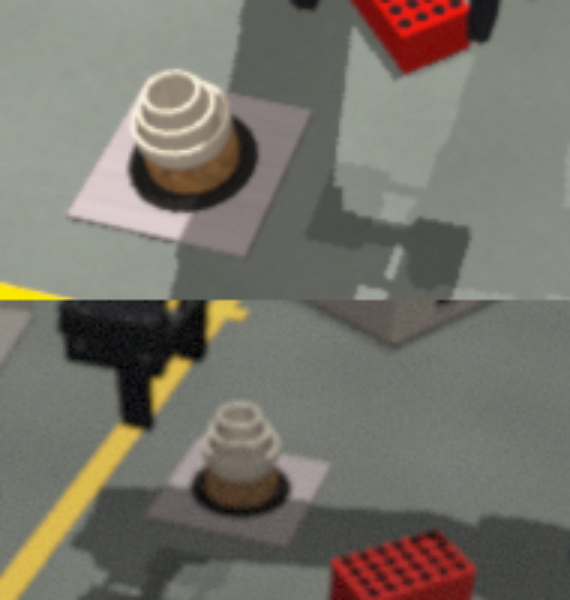

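Both views show the whole stack level and concentric, and the small cover's rim is at z of about 81 mm against 82 expected. I'm handing the job in.

```bash
python3 -c "
from plant import ticket
print(ticket.finish_job())"
```

```text
the job is handed in; nothing more can be done
None
```

The cork ring is flat on the rubber pad, and the large, medium and small covers are nested on it in that order. I set each piece down slowly until it touched, then let go before taking the next. The job was handed in at about 31 s of the 115 s, and `finish_job` gave no verdict.

| Piece | Centre (x, y), mm | Expected centre, mm | Rim or top height, mm | Expected height, mm |
|---|---|---|---|---|
| Ring | 626, -210 | 626, -211 (stand) | 26 | 26 |
| Large cover | 627, -212 | 626, -210 (ring) | 53 | 54 |
| Medium cover | 628, -211 | 627, -212 (large) | 67 | 68 |
| Small cover | 628, -212 | 628, -211 (medium) | 81 | 82 |

Each row is the average of the scene and side cameras, taken just after that piece was set down. The offsets between pieces are about 2 mm or less, well inside the limits of 13, 10 and 8 mm. In the last two pictures the stack looks level and the open gripper is well clear of it.

- **Cameras disagree slightly:** the scene and side cameras differ by about 3 mm in height and 2–3 mm in y throughout.
- **Medium cover grip:** the gripper read about 50.5 mm on the medium cover, where 52 mm was expected. The cover looked level in the fingers and seated normally.
- **Bystanders:** I did not re-measure these at the end. No move came near them and no contact showed up.

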